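# Stack the spindle of a bench mixer drive

## Task

The mixer drive on the bench already has its bearing on the upright shaft. Put the blue spacer on the shaft first, then the steel washer, and last the red retaining collar, each let go fully seated on the one below, so that the stack is closed up with no gaps. Leave the glass beaker standing where it is.

Things in the scene. Friction and masses are not known exactly. Their poses are not given: they have to be found in the camera images.
- drive: Mixer drive, fixed to the bench: white box 150 x 150 mm, its top 50 mm above the bench, with a round aluminium flange (90 mm across, top at 58 mm), on it a steel bearing with a dark ring (42 mm across, top at 70 mm), and out of that an upright plain steel shaft, 12 mm diameter, ending in a 12 mm long taper (12 mm down to 5 mm across). Origin: on the bench, on the shaft's axis at the middle of the box; z up along the shaft.
- shoulder (a point): Centre of the bearing's top face, on the shaft's axis, 70 mm above the bench: where the spacer comes to rest.
- shaft_tip (a point): Top end of the shaft, 62 mm above the shoulder (132 mm above the bench).
- mat: Dark rubber work mat, 200 x 300 mm and 3 mm thick, fixed on the bench; the spacer, washer and collar lie flat on it in a row along its y axis, about 85 mm apart, in any order, 45 mm from its middle line on its -x side; a wrench and a small grease jar (40 mm high) lie on its +x side. Origin: centre of its underside; z up.
- spacer: Blue plastic spacer sleeve, loose: 30 mm outside diameter, 25 mm high, straight bore 16 mm right through; stands on end on the mat. Origin: centre of its underside; z along the bore.
- spacer_mid (a point): Middle of the spacer, on its axis, 12.5 mm above its underside; 12.5 mm above the shoulder when seated.
- washer: Thick flat steel washer, loose: 42 mm outside diameter, 6 mm thick, bore 16 mm; lies flat on the mat. Origin: centre of its underside; z along the bore.
- washer_mid (a point): Middle of the washer, on its axis, 3 mm above its underside; 28 mm above the shoulder when seated on the spacer.
- collar: Red retaining collar, loose, a slip fit like the others (no push needed): 36 mm outside diameter, 18 mm high, straight bore 16 mm right through; stands on the mat. Origin: centre of its underside; z along the bore.
- collar_mid (a point): Middle of the collar, on its axis, 9 mm above its underside; 40 mm above the shoulder when seated on the washer.
- beaker: Small clear glass beaker, empty, loose: 64 mm across the rim, 85 mm high; stands on the bench about 130 mm from the shaft, at the drive's +x side. Origin: centre of its underside; z up.
There are look-alikes about, which are no part of the job. Several things look just like the collar: the one meant starts nearest to the robot's base.

How it is judged (in metres and radians):
On the way, in this order (a step that is already met when the one before it is completed fails the run):
1. the blue spacer sits on the bearing, let go (z of spacer_mid in the frame of shoulder between 0.0095 and 0.0155 m and horizontal distance between spacer_mid and shoulder below 0.004 m and angle between the z axis of spacer and the z axis of drive, either way round below 0.12 rad and contact force between the fingers and spacer below 0.1 N and linear speed of spacer below 0.02 m/s), for 0.1 s.
2. the washer sits on the spacer, let go (z of spacer_mid in the frame of shoulder between 0.0095 and 0.0155 m and horizontal distance between each of spacer_mid, washer_mid and shoulder below 0.004 m and angle between the z axis of each of spacer, washer and the z axis of drive, either way round below 0.12 rad and z of washer_mid in the frame of shoulder between 0.025 and 0.031 m and contact force between the fingers and washer below 0.1 N and linear speed of washer below 0.02 m/s), for 0.1 s.
3. the red collar sits on the washer, let go (z of spacer_mid in the frame of shoulder between 0.0095 and 0.0155 m and horizontal distance between each of spacer_mid, washer_mid, collar_mid and shoulder below 0.004 m and angle between the z axis of each of spacer, washer, collar and the z axis of drive, either way round below 0.12 rad and z of washer_mid in the frame of shoulder between 0.025 and 0.031 m and z of collar_mid in the frame of shoulder between 0.037 and 0.043 m and contact force between the fingers and collar below 0.1 N and linear speed of collar below 0.02 m/s), for 0.1 s.
At the end, for the whole second after the job is handed in: Spacer, washer and collar are on the shaft in that order from the bearing up, each within 3 mm of its seated height, within 4 mm of the shaft's axis and level within 7 degrees, released and at rest (all of step 3 and contact force between the fingers and spacer below 0.1 N and linear speed of each of spacer, washer below 0.02 m/s and contact force between the fingers and washer below 0.1 N); the robot touches nothing.
It fails at once if the glass beaker is shifted by more than 30 mm or tipped by more than 17 degrees (distance of beaker from where it was at the start of the episode above 0.03 m or angle between beaker's own z axis and vertical above 0.3 rad).
It also fails if it takes over 69 s, if anything falls off the work surface, if the arm or the gripper's body presses on something with over 40 N, if the wrist force passes 120 N, or if a joint passes its speed limit or range.

## Robot

A 6-joint arm with a two-finger parallel gripper is mounted at the origin on the work surface. World frame = base frame: x ahead of the robot, y to its left, z up, the work surface at z = 0. Lengths are in mm, angles in rad, forces in N, time in s.
With the tool pointing down it reaches from about 400 to 925 mm from the base axis. Payload 12.5 kg.
Tool frame: the origin (TCP) lies at the centre of the arm's flange, where the gripper is bolted on; the fingertips stand 190 mm ahead of it and the grasp point (between the pads) lies env.grip_point_offset ahead of it (env.grip_point_offset is the distance from the TCP to the grasp point, in mm); z points along the fingers, x is the direction in which the jaws open and shut, and the axes are right-handed (so a half turn about z gives the same grasp; the last joint's range is limited). The gripper opens to 95 mm and grips with 3 to 60 N. Pads are 20 mm wide; open, the fingers measure 119 mm over their backs; the gripper's body (75 mm by 180 mm) begins 59 mm behind the grasp point.
Start: joints at [1.028, 0.491, 1.559, -0, 1.092, -0.106], TCP at [264.379, 566.329, 404.761] pointing down, gripper open.
Joint ranges: [-3.1, 3.1], [-0.84, 2.19], [0.05, 2.79], [-1.13, 4.28], [0.06, 2.93], [-2.69, 2.69]. Speed limits (rad/s): [2.22, 2.22, 2.79, 3.14, 3.14, 3.14].

## Interface

Orientations are given as [roll, pitch, yaw] about the fixed x, y, z axes, in that order (R = Rz(yaw) Ry(pitch) Rx(roll)).
In Python, from cell import state, read_camera, camera_model, job_done, env gives the robot as it stands.
- The arm moves only by the tool arm_command, never from a script. Its argument "steps" is a list of rows, each a list of 6 numbers: the shift along the tool's x, y, z in cm, then the turn, a rotation vector about the tool's x, y, z in degrees. In form: [[dx, dy, dz, rx, ry, rz], ...]. A call has 1 to 12 rows; each row is the pose to reach, as a shift and turn from the pose commanded when the call began, along the tool's axes at that moment; what a row does not reach only later rows make up. A row lasts 1/12 s, in which the tool goes at most 41.7 mm and 7.16 degrees, less where a joint would pass 70% of its speed; a pose out of reach is approached as far as the arm can. A call with a gripper value outside its range is refused whole. "jaw" is the finger opening in cm, from 0 to 9.51, set as the call begins (left out, the last holds). The fingers move at their own pace and stop on an object; the grip force is fixed at half the most. Time passes only in rows, so rows that repeat a pose let the fingers close. It gives the time, the measured TCP pose, the force and the opening at its end, in the units of the state.
- state(): the state, without advancing time (a new reading comes with each control period).
- read_camera(name): name is "side" or "top" or "wrist"; returns the picture (400x640x3 uint8, red, green, blue); there is no depth.
- camera_model(name): a dict with "K" (3x3 intrinsics, pixels), "k1" (the pictures are not rectified: a ray, as slopes to the right and down, at radius r is drawn at 1 + k1 r^2 times it, then the intrinsics apply), "xyz" and "rotation" of the camera in the world. Camera axes: x right, y up, looking along -z (the intrinsics and any distortion apply to the point x, -y, -z); pixel columns grow to the right and rows downward; lengths in mm; the calibration is good to about 2 mm. A picture is of the moment at which its call begins: read the wrist's pose just before it. camera_model takes no time and is no camera call; for the wrist camera it gives the pose at the moment of the call.
- job_done(): hands the job in, once; it reports no verdict.
The state is a dict: "t": time; "joints": joint angles; "qvel": joint speeds; "tau": joint torques, N m; "eef_pos": TCP position; "tcp_rot": TCP orientation; "ft_force": force on the tool from outside, world axes, zero at the start; "moment": the same for the moment, N m; "opening": opening from 0.0 (shut) to 1.0 (fully open).
Only numpy, scipy, OpenCV 4.12 (cv2) and the standard library are available. Lean on these libraries where they do the work, as an engineer would, in place of code of your own. Each camera call takes 0.05 s, during which the arm holds its last target. There are 200 camera calls.

## Working session

There is one attempt and no reset: what is moved stays moved. The work goes in short steps, Python scripts to look and compute and a tool call to move; the robot and the scene stay as the last step left them, time stands still between calls to the robot, and variables do not carry over. Pictures are saved under pics/ and viewed, about 8 in all and at most 12, crops included, and the job is handed in when it is done.

Besides the shell and the picture viewer there is one more tool, called after "Emit:" as name([rows], argument=value, ...), one row to a line, values as JSON. arm_command: Moves the arm, as the interface text tells. Its arguments: {"type":"object","properties":{"steps":{"type":"array"},"jaw":{"type":"number"}},"required":["steps"]}

```bash
mkdir -p pics; ls
cat > h.py <<'E'
import numpy as np, cv2
from cell import state, read_camera, camera_model, job_done, env
def snap(n,f=None):
    m=camera_model(n); im=np.array(read_camera(n))
    if f: cv2.imwrite('pics/'+f,im[:,:,::-1])
    return im,m
def Rm(m):
    R=np.array(m['rotation'],float)
    if R.shape==(3,3): return R
    from scipy.spatial.transform import Rotation as Ro
    return Ro.from_euler('xyz',R).as_matrix()
def ray(m,u,v):
    K=np.array(m['K']);d=np.array([(u-K[0,2])/K[0,0],(v-K[1,2])/K[1,1]]);s=d.copy()
    for _ in range(20): s=d/(1+m['k1']*(s@s))
    return np.array(m['xyz'],float),Rm(m)@np.array([s[0],-s[1],-1.])
def onz(m,u,v,z):
    o,d=ray(m,u,v); return o+d*(z-o[2])/d[2]
def proj(m,p):
    c=Rm(m).T@(np.array(p,float)-np.array(m['xyz']));s=np.array([c[0],-c[1]])/-c[2];s=s*(1+m['k1']*(s@s))
    K=np.array(m['K']);return K[0,0]*s[0]+K[0,2],K[1,1]*s[1]+K[1,2]
E
python3 - <<'E'
from h import *
s=state();print(s,env.grip_point_offset)
for n in('top','side','wrist'):
    im,m=snap(n,n+'0.png');print(n,m)
E
```

```text
pics
{'t': 0.0, 'joints': array([ 1.02842168e+00,  4.91561027e-01,  1.55949773e+00, -2.43534291e-05,
        1.09170817e+00, -1.05602224e-01]), 'qvel': array([0.00044466, 0.00074264, 0.00143198, 0.0005486 , 0.00088169,
       0.00084993]), 'tau': array([ 7.77386704e-04, -6.12656236e+01, -2.58178031e+01,  6.93257712e-02,
        4.82405524e-02, -9.72730368e-05]), 'eef_pos': array([264.34282315, 566.29262009, 404.14408633]), 'tcp_rot': array([-3.14149036e+00,  1.17001135e-03,  1.13403520e+00]), 'ft_force': array([-0.04974792, -0.77109229,  0.44506512]), 'moment': array([-0.03725623, -0.04112528,  0.03001887]), 'opening': 0.9982678991261781} 171.3
top {'K': array([[370.93529029,   0.        , 316.15019521],
       [  0.        , 370.93529029, 197.76570177],
       [  0.        ,   0.        ,   1.        ]]), 'k1': 0.02445078622238204, 'xyz': array([511.88250353,  23.49570234, 871.01707413]), 'rotation': array([ 0.06536702, -0.02514728, -1.57021384])}
side {'K': array([[511.05711063,   0.        , 322.68812537],
       [  0.        , 511.05711063, 191.75041313],
       [  0.        ,   0.        ,   1.        ]]), 'k1': -0.12594321514759832, 'xyz': array([ 408.48792797, -871.67706565,  607.0877112 ]), 'rotation': array([ 1.06447428, -0.01420879, -0.15246626])}
wrist {'K': array([[311.99757839,   0.        , 319.91867551],
       [  0.        , 311.99757839, 200.14448977],
       [  0.        ,   0.        ,   1.        ]]), 'k1': 0.020551952645495815, 'xyz': array([192.10744923, 600.37140792, 385.0388856 ]), 'rotation': array([-2.87934637e-01,  1.07407108e-03,  1.13297341e+00])}
```

View pics/top0.png

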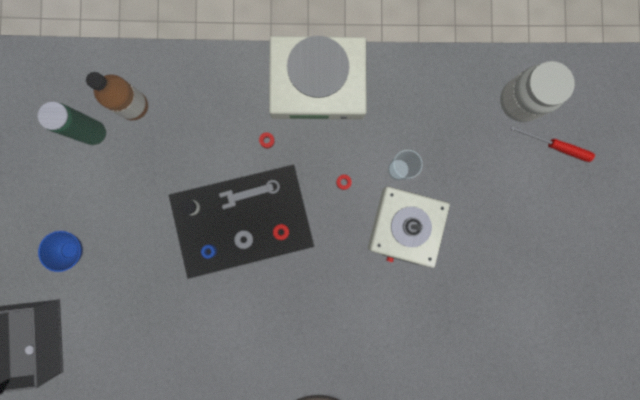

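View pics/side0.png

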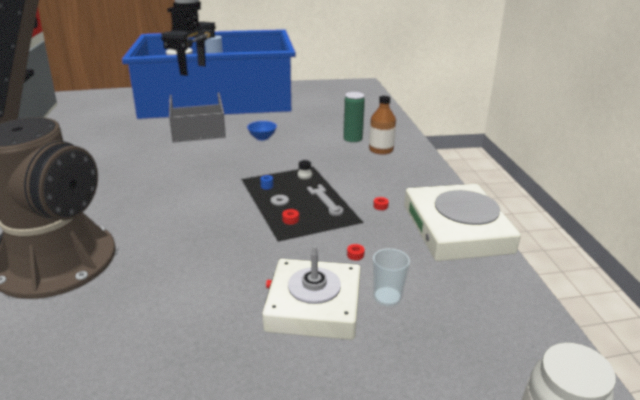

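The top view shows these red ring candidates: (281,232) on the mat, (267,140), (344,182), and a small red spot at (390,259) by the drive box. Blue objects: the spacer at (208,252) on the mat and a bowl at (60,251). Washer at (244,239), shaft near (412,227), beaker near (405,165). Next I'll measure these and check with a close crop.

```bash
cat > m.py <<'E'
from h import *
im=cv2.imread('pics/top0.png');m=camera_model('top');hsv=cv2.cvtColor(im,cv2.COLOR_BGR2HSV)
def blobs(mask,name,z):
    n,l,st,c=cv2.connectedComponentsWithStats(mask.astype(np.uint8))
    for i in range(1,n):
        if st[i,4]>12:
            x,y,w,h,a=st[i]; u,v=x+(w-1)/2,y+(h-1)/2
            p=onz(m,u,v,z);print(name,(round(u,1),round(v,1)),w,h,a,p.round(1),'r',round(np.hypot(*p[:2])))
H,S,V=[hsv[:,:,i].astype(int) for i in range(3)]
blobs(((H<8)|(H>172))&(S>140)&(V>80),'red',21)
blobs((H>105)&(H<125)&(S>140)&(V>70),'blue',28)
yy,xx=np.mgrid[:400,:640]
blobs((V>110)&(S<60)&(abs(xx-244)<20)&(abs(yy-239)<14),'washer',9)
blobs((V>165)&(abs(xx-410)<60)&(abs(yy-227)<60),'box',50)
s=cv2.imread('pics/side0.png')
a=cv2.resize(im[205:285,180:300],None,fx=4,fy=4,interpolation=2);b=cv2.resize(im[150:280,350:460],None,fx=4,fy=4,interpolation=2)[:520]
c=cv2.resize(s[230:345,235:415],None,fx=3,fy=3,interpolation=2)
o=np.zeros((600,800,3),np.uint8);o[:240,:360]=cv2.resize(a,(360,240));o[:520,360:800]=b;cc=cv2.resize(c,(360,230));o[250:480,:360]=cc
cv2.imwrite('pics/crop1.png',o)
E
python3 m.py
```

```text
red (np.float64(266.5), np.float64(140.0)) 14 15 118 [701.1 117.   21. ] r 711
red (np.float64(571.5), np.float64(150.0)) 46 23 436 [ 680.4 -592.9   21. ] r 903
red (np.float64(343.5), np.float64(181.5)) 14 14 107 [605.3 -61.   21. ] r 608
red (np.float64(280.5), np.float64(231.5)) 16 16 180 [490.4  83.3  21. ] r 497
red (np.float64(390.0), np.float64(259.5)) 5 4 15 [ 426.9 -166.4   21. ] r 458
blue (np.float64(60.0), np.float64(250.5)) 43 40 1322 [449.9 564.3  28. ] r 722
blue (np.float64(208.0), np.float64(251.0)) 15 13 130 [447.3 244.1  28. ] r 510
washer (np.float64(243.0), np.float64(239.0)) 17 17 192 [473. 170.   9.] r 503
box (np.float64(400.0), np.float64(172.0)) 13 9 91 [ 623.9 -184.9   50. ] r 651
box (np.float64(410.0), np.float64(226.5)) 77 80 3860 [ 502.3 -205.4   50. ] r 543
```

View pics/crop1.png

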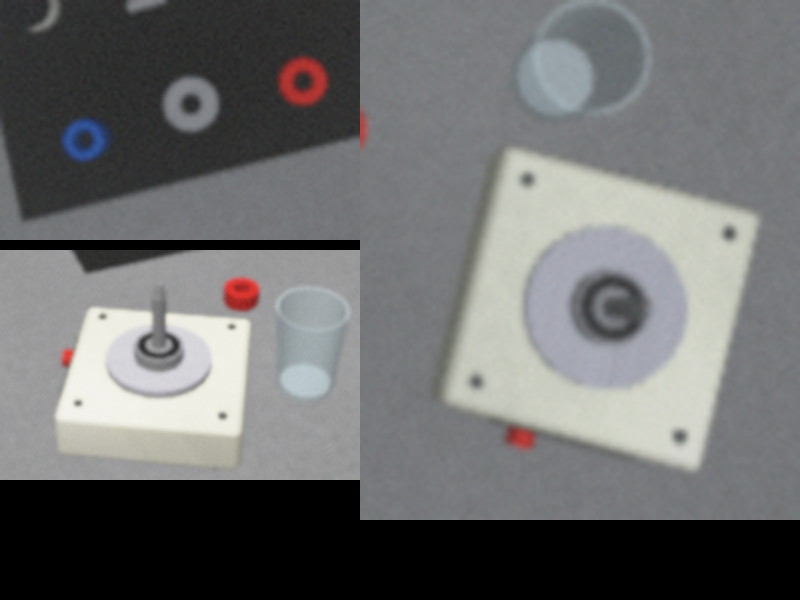

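The crop shows that the red spot at (390,259) is a small square button on the drive's side wall, not a ring. The other red rings, (267,140) at r=711 and (344,182) at r=608, are farther from the base. The mat ring at (281,232), r≈497, is the nearest, so that is the collar. I'll move over the mat for a wrist view.

Emit:
arm_command([
  [-27.1,35.7,7.4,0,0,0],
  [-27.1,35.7,7.4,0,0,0],
  [-27.1,35.7,7.4,0,0,0],
  [-27.1,35.7,7.4,0,0,0],
  [-27.1,35.7,7.4,0,0,0],
  [-27.1,35.7,7.4,0,0,0],
  [-27.1,35.7,7.4,0,0,0],
  [-27.1,35.7,7.4,0,0,0],
  [-27.1,35.7,7.4,0,0,0],
  [-27.1,35.7,7.4,0,0,0],
  [-27.1,35.7,7.4,0,0,0],
  [-27.1,35.7,7.4,0,0,0],
], jaw=6.0)

```text
t: 1.15
eef_pos: [475.5, 165.2, 329.7]
tcp_rot: [-3.141, 0.001, 1.13]
ft_force: [-0.1, 0.8, -0.1]
opening: 0.63
```

Run:
```python
from h import *
import time
s=state();im,m=snap('wrist','w1.png');print(s['t'],s['eef_pos'],s['tcp_rot'],abs(s['qvel']).max())
for n,p in dict(sp=(447,244,28),wa=(473,170,9),co=(490,83,21)).items(): print(n,proj(m,p))
```

```text
1.15 [475.49689811 165.2459088  329.67995429] [-3.14143871e+00  8.90583844e-04  1.12956607e+00] 0.11278412143203433
sp (np.float64(386.6274291555798), np.float64(131.6396422225347))
wa (np.float64(323.2304754203335), np.float64(186.95453056323456))
co (np.float64(252.20518989609016), np.float64(240.6286385930568))
```

View pics/w1.png

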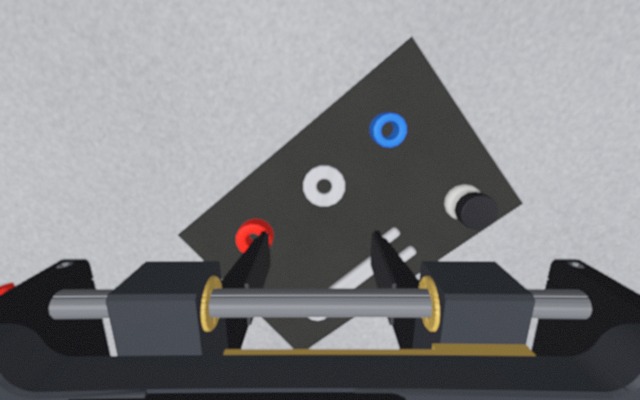

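The wrist view shows spacer at (389,130), washer at (324,186), and collar at (254,236), partly behind a finger. All sit within 2–5 px of the predicted positions. I'll refine spacer and washer from this picture and get the move to the shaft.

```bash
cat >> h.py <<'E'
def circ(im,m,kind,guess,z,r):
    """ellipse-fit the top face's outer edge of a part near pixel guess; print world centre at height z, diameter"""
    hsv=cv2.cvtColor(im,cv2.COLOR_RGB2HSV);H,S,V=[hsv[:,:,i].astype(int) for i in range(3)]
    k={'blue':(H>100)&(H<125)&(S>120),'red':((H<8)|(H>172))&(S>120),'grey':(S<60)&(V>125)}[kind]
    if kind!='grey':
        yy,xx=np.mgrid[:im.shape[0],:im.shape[1]];near=k&(np.hypot(xx-guess[0],yy-guess[1])<r)
        t,_=cv2.threshold(V[near].astype(np.uint8),0,255,cv2.THRESH_OTSU);k=k&(V>t)
    cs,_=cv2.findContours(k.astype(np.uint8),cv2.RETR_EXTERNAL,cv2.CHAIN_APPROX_NONE)
    c=max((c for c in cs if np.hypot(*(c.reshape(-1,2).mean(0)-guess))<r),key=len)
    P=np.array([onz(m,u,v,z)[:2] for u,v in c.reshape(-1,2)],np.float32)
    e=cv2.fitEllipse(P);print(kind,'px',c.reshape(-1,2).mean(0).round(1),'xy',np.round(e[0],1),'diam',np.round(e[1],1));return np.array(e[0])
def go(p,tgt):
    from scipy.spatial.transform import Rotation as Ro
    d=(Ro.from_euler('xyz',p['tcp_rot']).as_matrix().T@(np.array(tgt,float)-p['eef_pos']))/10;print('tool cm',d.round(2))
E
python3 - <<'E'
from h import *
im=cv2.imread('pics/w1.png')[:,:,::-1].copy();m=camera_model('wrist')
circ(im,m,'blue',(389,130),28,25);circ(im,m,'grey',(324,186),9,30)
t=camera_model('top');print('flange',onz(t,411.75,226.75,58))
go(state(),(502,-209,360))
E
```

```text
blue px [389.4 129.6] xy [445.6 248.8] diam [28.1 28.8]
grey px [323.7 185.7] xy [471.2 172.8] diam [41.5 42.1]
flange [ 501.80396975 -206.99590985   58.        ]
tool cm [-32.84  18.56  -2.99]
```

Emit:
arm_command([
  [-32.6,18.2,-3,0,0,0],
  [-32.6,18.2,-3,0,0,0],
  [-32.6,18.2,-3,0,0,0],
  [-32.6,18.2,-3,0,0,0],
  [-32.6,18.2,-3,0,0,0],
  [-32.6,18.2,-3,0,0,0],
  [-32.6,18.2,-3,0,0,0],
  [-32.6,18.2,-3,0,0,0],
  [-32.6,18.2,-3,0,0,0],
  [-32.6,18.2,-3,0,0,0],
  [-32.6,18.2,-3,0,0,0],
  [-32.6,18.2,-3,0,0,0],
])

```text
t: 2.2
eef_pos: [500.2, -201.7, 360.5]
tcp_rot: [-3.141, -0.0, 1.134]
ft_force: [-0.2, 0.7, -0.0]
opening: 0.632
```

Run:
```python
from h import *
s=state();im,m=snap('wrist','w2.png');print(s['t'],s['eef_pos'],s['tcp_rot'],abs(s['qvel']).max())
np.save('m2.npy',m,allow_pickle=True)
for z in(58,70,132): print(z,proj(m,(502,-207,z)))
u,v=map(int,proj(m,(502,-207,90)));print(u,v)
x0,y0=u-80,max(v-80,0);c=im[y0:y0+150,x0:x0+160];print(x0,y0)
cv2.imwrite('pics/w2c.png',cv2.resize(c,None,fx=4,fy=4,interpolation=2)[:,:,::-1])
```

```text
2.2 [ 500.15495894 -201.65028024  360.52062302] [-3.14071134e+00 -4.00660747e-04  1.13411139e+00] 0.02028518543214595
58 (np.float64(315.2679528292219), np.float64(200.3043521140076))
70 (np.float64(315.08329495967644), np.float64(204.0442552497054))
132 (np.float64(313.8267126084649), np.float64(229.47924189460275))
314 210
234 130
```

View pics/w2c.png

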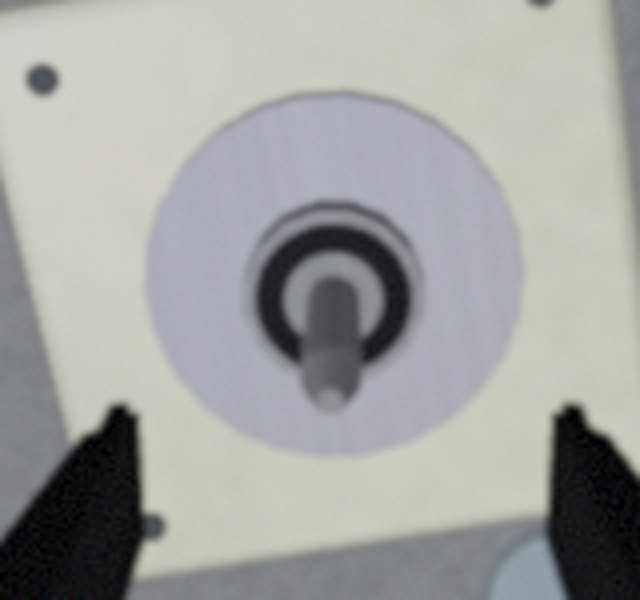

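The shaft crop shows the dark bearing ring centred near (335,297), i.e. image (317.6,204), and the shaft tip near (331,398), i.e. (316.5,229.3). The finger tips are symmetric about u≈320.

Run:
```python
from h import *
m=np.load('m2.npy',allow_pickle=True).item()
im=cv2.imread('pics/w2.png');g=cv2.cvtColor(im,cv2.COLOR_BGR2GRAY)
yy,xx=np.mgrid[:400,:640]
k=((g<70)&(np.hypot(xx-317.6,yy-204)<21)).astype(np.uint8)
c=max(cv2.findContours(k,0,1)[0],key=len)
P=np.array([onz(m,*p,70)[:2] for p in c.reshape(-1,2)],np.float32);print('ring',cv2.fitEllipse(P))
hsv=cv2.cvtColor(im,cv2.COLOR_BGR2HSV)
k=((hsv[:,:,1]>18)&(hsv[:,:,0]>110)&(np.hypot(xx-317.6,yy-198)<55)).astype(np.uint8)
c=max(cv2.findContours(k,0,1)[0],key=len)
P=np.array([onz(m,*p,58)[:2] for p in cv2.convexHull(c).reshape(-1,2)],np.float32);print('flange',cv2.fitEllipse(P))
print('tip',onz(m,316.5,229.3,132))
s=state()
# side check of tip and camera-fingertip centre
print('mid tips',onz(m,(263.9+376.6)/2,232.5,170.5),s['eef_pos'])
go(s,(446,248,290))
```

```text
ring ((502.9517822265625, -205.65859985351562), (30.778242111206055, 31.09832000732422), 176.79550170898438)
flange ((501.5596923828125, -200.93435668945312), (17.97039222717285, 30.327381134033203), 123.36158752441406)
tip [ 502.690557   -205.19877729  132.        ]
mid tips [ 491.70070456 -197.13760687  170.5       ] [ 500.2320046  -201.16104095  360.58681627]
tool cm [ 38.43 -23.87   7.09]
```

Ring and tip agree on an axis at (502.8, -205.4). The flange mask failed, so I'm ignoring it. Now to the spacer.

Emit:
arm_command([
  [38.4,-23.8,7.1,0,0,0],
  [38.4,-23.8,7.1,0,0,0],
  [38.4,-23.8,7.1,0,0,0],
  [38.4,-23.8,7.1,0,0,0],
  [38.4,-23.8,7.1,0,0,0],
  [38.4,-23.8,7.1,0,0,0],
  [38.4,-23.8,7.1,0,0,0],
  [38.4,-23.8,7.1,0,0,0],
  [38.4,-23.8,7.1,0,0,0],
  [38.4,-23.8,7.1,0,0,0],
  [38.4,-23.8,7.1,0,0,0],
  [38.4,-23.8,7.1,0,0,0],
])

```text
t: 3.25
eef_pos: [444.4, 252.5, 289.0]
tcp_rot: [-3.141, -0.0, 1.141]
ft_force: [-1.4, -1.6, 0.1]
opening: 0.628
```

Emit:
arm_command([
  [0,0,0,0,0,0],
  [0,0,0,0,0,0],
  [0,0,0,0,0,0],
  [0,0,0,0,0,0],
])

```text
t: 3.58
eef_pos: [447.1, 245.2, 290.0]
tcp_rot: [3.141, -0.0, 1.133]
ft_force: [0.6, -0.8, -0.0]
opening: 0.627
```

Run:
```python
from h import *
s=state();im,m=snap('wrist','w3.png');print(s['t'],s['eef_pos'],s['tcp_rot'],abs(s['qvel']).max())
g=proj(m,(446,248.5,28));print(g)
c=circ(im,m,'blue',g,28,35); go(s,(*c,196))
```

```text
3.5833 [447.06515348 245.18241802 290.02562341] [ 3.14141375e+00 -2.07574343e-04  1.13278305e+00] 0.005301839964573753
(np.float64(322.6924424879098), np.float64(206.61371911216858))
blue px [320.8 208.3] xy [446.9 246.4] diam [28.2 28.7]
tool cm [ 0.1  -0.07  9.4 ]
```

Emit:
arm_command([
  [0.1,-0.1,3,0,0,0],
  [0.1,-0.1,6,0,0,0],
  [0.1,-0.1,8,0,0,0],
  [0.1,-0.1,9.4,0,0,0],
  [0.1,-0.1,9.4,0,0,0],
  [0.1,-0.1,9.4,0,0,0],
  [0.1,-0.1,9.4,0,0,0],
])

```text
t: 4.22
eef_pos: [446.9, 246.7, 195.9]
tcp_rot: [3.142, -0.0, 1.133]
ft_force: [0.3, -0.3, 0.2]
opening: 0.63
```

Emit:
arm_command([
  [0,0,0,0,0,0],
  [0,0,0,0,0,0],
  [0,0,0,0,0,0],
  [0,0,0,0,0,0],
  [0,0,0,0,0,0],
  [0,0,0,0,0,0],
], jaw=2.0)

```text
t: 4.72
eef_pos: [446.5, 247.3, 195.9]
tcp_rot: [3.141, -0.0, 1.134]
ft_force: [-0.2, -0.3, 1.8]
opening: 0.31
```

Emit:
arm_command([
  [0,0,-2,0,0,0],
  [0,0,-5,0,0,0],
  [-2,2,-9,0,0,0],
  [-5,4,-12,0,0,0],
  [-8,6.5,-14,0,0,0],
  [-11.5,9,-16,0,0,0],
  [-15,12,-18,0,0,0],
  [-18.5,15,-18,0,0,0],
  [-22,18,-18,0,0,0],
  [-25.5,20.5,-18,0,0,0],
  [-28.5,23,-18,0,0,0],
  [-31.5,25.5,-18,0,0,0],
])

```text
t: 5.72
eef_pos: [536.5, -117.6, 375.8]
tcp_rot: [3.141, -0.0, 1.134]
ft_force: [0.7, 0.3, -0.5]
opening: 0.309
```

Emit:
arm_command([
  [-3,2.5,0,0,0,0],
  [-5.5,4.5,0,0,0,0],
  [-7,5.7,0,0,0,0],
  [-7,5.7,0,0,0,0],
  [-7,5.7,0,0,0,0],
  [-7,5.7,0,0,0,0],
  [-7,5.7,0,0,0,0],
  [-7,5.7,0,0,0,0],
])

```text
t: 6.38
eef_pos: [558.5, -201.9, 375.7]
tcp_rot: [3.142, -0.0, 1.135]
ft_force: [0.7, 0.5, -0.6]
opening: 0.305
```

```bash
cat >> h.py <<'E'
def ring(im,m,g):
    gr=cv2.cvtColor(im,cv2.COLOR_RGB2GRAY);yy,xx=np.mgrid[:400,:640]
    k=((gr<75)&(np.hypot(xx-g[0],yy-g[1])<22)).astype(np.uint8)
    c=max(cv2.findContours(k,0,1)[0],key=len)
    P=np.array([onz(m,*p,70)[:2] for p in c.reshape(-1,2)],np.float32);e=cv2.fitEllipse(P);print('ring',np.round(e[0],1),np.round(e[1],1));return np.array(e[0])
E
python3 - <<'E'
from h import *
s=state();im,m=snap('wrist','w4.png');print(s['t'],s['eef_pos'],s['tcp_rot'],abs(s['qvel']).max(),s['opening'],s['ft_force'])
g=proj(m,(503,-205.5,70));print(g,proj(m,(503,-205.5,132)))
ring(im,m,g); go(s,(502.4,-204.5,345))
E
```

```text
6.3833 [ 558.53843268 -201.92925995  375.71384516] [ 3.14156165e+00 -1.62758978e-04  1.13533553e+00] 0.005980748084488107 0.3050134546692083 [ 0.71840299  0.49677501 -0.58577172]
(np.float64(290.2344440495093), np.float64(143.2966077099583)) (np.float64(282.3677877783471), np.float64(152.76585890794928))
ring [ 502.8 -205.7] [33.4 33.7]
tool cm [-2.6  -4.98  3.07]
```

View pics/w4.png

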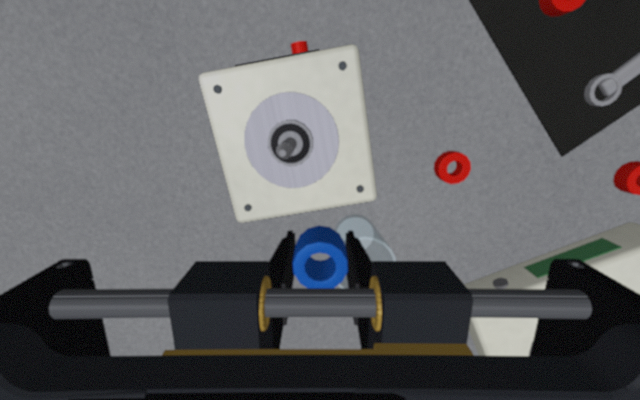

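The wrist view shows the spacer held upright at (320,258), the bearing ring at (291,142), and the beaker undisturbed at (365,240). The ring measures (502.8, -205.7) again, so I'll approach and descend.

Emit:
arm_command([
  [-1.3,-2.5,1,0,0,0],
  [-2.6,-5,2,0,0,0],
  [-2.6,-5,3,0,0,0],
  [-2.6,-5,3,0,0,0],
  [-2.6,-5,3,0,0,0],
  [-2.6,-5,4,0,0,0],
  [-2.6,-5,5,0,0,0],
  [-2.6,-5,6,0,0,0],
  [-2.6,-5,6,0,0,0],
  [-2.6,-5,6,0,0,0],
])

```text
t: 7.27
eef_pos: [502.5, -205.4, 314.6]
tcp_rot: [-3.14, -0.0, 1.134]
ft_force: [0.9, -0.3, 0.5]
opening: 0.309
```

Emit:
arm_command([
  [0,0,1,0,0,0],
  [0,0,2,0,0,0],
  [0,0,3,0,0,0],
  [0,0,4,0,0,0],
  [0,0,4.6,0,0,0],
  [0,0,5.0,0,0,0],
  [0,0,5.0,0,0,0],
  [0,0,5.0,0,0,0],
])

```text
t: 7.93
eef_pos: [502.4, -205.5, 265.4]
tcp_rot: [-3.141, -0.0, 1.134]
ft_force: [0.2, -0.8, 0.1]
opening: 0.312
```

Emit:
arm_command([
  [0,0,0.1,0,0,0],
  [0,0,0.2,0,0,0],
  [0,0,0.2,0,0,0],
  [0,0,0.2,0,0,0],
])

```text
t: 8.27
eef_pos: [502.3, -205.5, 263.7]
tcp_rot: [3.141, -0.0, 1.134]
ft_force: [-0.1, 0.4, -0.4]
opening: 0.307
```

Emit:
arm_command([
  [0,0,0,0,0,0],
  [0,0,0,0,0,0],
  [0,0,0,0,0,0],
  [0,0,0,0,0,0],
  [0,0,0,0,0,0],
], jaw=6.0)

```text
t: 8.68
eef_pos: [502.3, -205.5, 263.5]
tcp_rot: [3.142, -0.0, 1.134]
ft_force: [0.3, -0.1, 0.2]
opening: 0.598
```

Emit:
arm_command([
  [0,0,-2,0,0,0],
  [0,0,-5,0,0,0],
  [0,0,-8,0,0,0],
  [0,0,-9.7,0,0,0],
  [0,0,-9.7,0,0,0],
  [0,0,-9.7,0,0,0],
  [0,0,-9.7,0,0,0],
])

```text
t: 9.27
eef_pos: [502.1, -205.3, 359.6]
tcp_rot: [-3.14, -0.0, 1.134]
ft_force: [0.6, -0.1, -1.2]
opening: 0.633
```

Run:
```python
from h import *
s=state();im,m=snap('wrist','w5.png');print(s['t'],s['eef_pos'],abs(s['qvel']).max())
g=proj(m,(502.8,-205.6,95));print(g)
circ(im,m,'blue',g,95,35); go(s,(471.5,171,290))
```

```text
9.2667 [ 502.066181   -205.34976828  359.63675996] 0.0147119964517039
(np.float64(319.71327785252913), np.float64(209.68894357746015))
blue px [319.8 207.6] xy [ 502.4 -205.5] diam [25.4 26.3]
tool cm [ 32.81 -18.68   6.99]
```

```bash
python3 -c "
import cv2
i=cv2.imread('pics/w5.png')[140:280,240:400];cv2.imwrite('pics/w5c.png',cv2.resize(i,None,fx=3,fy=3,interpolation=2))"
```

```text
(no output)
```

View pics/w5c.png

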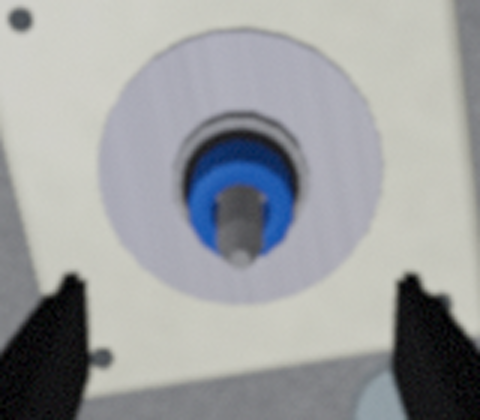

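Emit:
arm_command([
  [3,-2,0,0,0,0],
  [6.5,-4,0,0,0,0],
  [10,-6,0,0,0,0],
  [13.5,-8,1,0,0,0],
  [17,-10,2,0,0,0],
  [20.5,-12,3,0,0,0],
  [24,-14,4,0,0,0],
  [27.5,-16,5,0,0,0],
  [30.5,-17.7,6,0,0,0],
  [32.8,-18.7,7,0,0,0],
  [32.8,-18.7,7,0,0,0],
  [32.8,-18.7,7,0,0,0],
])

```text
t: 10.32
eef_pos: [471.2, 171.9, 289.0]
tcp_rot: [-3.139, 0.002, 1.137]
ft_force: [-0.4, -0.4, 0.1]
opening: 0.631
```

Emit:
arm_command([
  [0,0,0,0,0,0],
  [0,0,0,0,0,0],
  [0,0,0,0,0,0],
  [0,0,0,0,0,0],
  [0,0,0,0,0,0],
])

```text
t: 10.73
eef_pos: [471.7, 170.2, 290.7]
tcp_rot: [3.141, -0.0, 1.133]
ft_force: [-0.3, -0.1, 0.6]
opening: 0.632
```

Run:
```python
from h import *
s=state();im,m=snap('wrist','w6.png');print(s['t'],s['eef_pos'],abs(s['qvel']).max())
g=proj(m,(471.5,171,9));print(g)
c=circ(im,m,'grey',g,9,35); go(s,(*c,194.5))
```

```text
10.7333 [471.73785378 170.22338328 290.74725147] 0.004635387891753639
(np.float64(320.26903593425004), np.float64(201.7156543715837))
grey px [320.2 202.6] xy [472.5 170.4] diam [41.7 42. ]
tool cm [0.04 0.06 9.62]
```

The crop shows the spacer on the shaft at (241,205), flush and level on the bearing. The washer measures 42 mm across as it should, so I'll grasp it.

Emit:
arm_command([
  [0,0.1,3,0,0,0],
  [0,0.1,6,0,0,0],
  [0,0.1,8,0,0,0],
  [0,0.1,9.2,0,0,0],
  [0,0.1,9.6,0,0,0],
  [0,0.1,9.6,0,0,0],
  [0,0.1,9.6,0,0,0],
])

```text
t: 11.37
eef_pos: [472.7, 170.3, 194.8]
tcp_rot: [3.141, -0.0, 1.134]
ft_force: [-0.6, -0.4, -0.4]
opening: 0.63
```

Emit:
arm_command([
  [0,0,0,0,0,0],
  [0,0,0,0,0,0],
  [0,0,0,0,0,0],
  [0,0,0,0,0,0],
  [0,0,0,0,0,0],
  [0,0,0,0,0,0],
], jaw=3.0)

```text
t: 11.87
eef_pos: [472.6, 170.5, 194.8]
tcp_rot: [3.141, -0.0, 1.134]
ft_force: [-0.9, 0.0, 4.6]
opening: 0.426
```

Emit:
arm_command([
  [0,0,-2,0,0,0],
  [0,0,-5,0,0,0],
  [-2,1,-8.5,0,0,0],
  [-5,3,-11.5,0,0,0],
  [-8.5,5,-14,0,0,0],
  [-12,7,-15.5,0,0,0],
  [-15.5,9,-15.5,0,0,0],
  [-19,11,-15.5,0,0,0],
  [-22.5,13,-15.5,0,0,0],
  [-26,15,-15.5,0,0,0],
  [-29.5,17,-15.5,0,0,0],
  [-31.8,18.2,-15.5,0,0,0],
])

```text
t: 12.87
eef_pos: [502.7, -197.8, 349.5]
tcp_rot: [3.141, 0.0, 1.133]
ft_force: [0.3, -0.3, -0.8]
opening: 0.426
```

Emit:
arm_command([
  [-1,0.4,0,0,0,0],
  [-1,0.4,0,0,0,0],
  [-1,0.4,0,0,0,0],
  [-1,0.4,0,0,0,0],
  [-1,0.4,0,0,0,0],
  [-1,0.4,0,0,0,0],
])

```text
t: 13.37
eef_pos: [502.4, -204.2, 349.7]
tcp_rot: [-3.142, -0.0, 1.136]
ft_force: [0.3, 0.6, -1.2]
opening: 0.429
```

Run:
```python
from h import *
s=state();im,m=snap('wrist');print(s['t'],s['eef_pos'],abs(s['qvel']).max(),s['opening'])
g=proj(m,(*s['eef_pos'][:2],s['eef_pos'][2]-185.8));print(g)
go(s,(502.7,-205.3,192+125))
i=im[170:330,220:420];cv2.imwrite('pics/w7c.png',cv2.resize(i,None,fx=3,fy=3,interpolation=2)[:,:,::-1])
```

```text
13.3667 [ 502.40690801 -204.19598846  349.65049533] 0.005807692495449981 0.42876314643648406
(np.float64(319.4879712986978), np.float64(250.21961562535893))
tool cm [-0.09  0.07  3.27]
```

View pics/w7c.png

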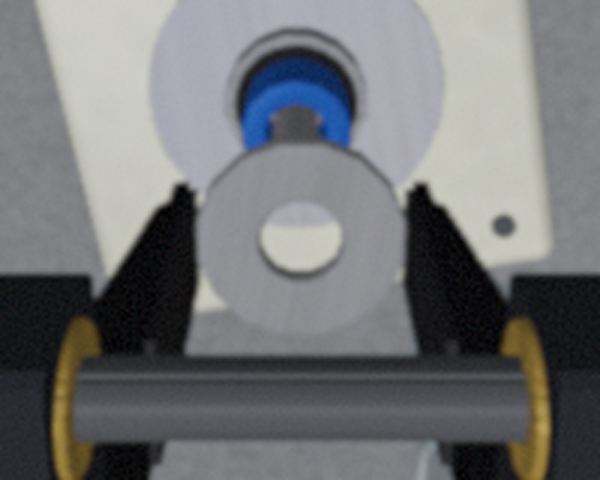

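The washer is held level, with its bore at crop (301,240) over a shaft at crop x≈297, about 1 mm off in tool x as computed. Descending.

Emit:
arm_command([
  [-0.1,0.1,0.5,0,0,0],
  [-0.1,0.1,1,0,0,0],
  [-0.1,0.1,1.5,0,0,0],
  [-0.1,0.1,2,0,0,0],
  [-0.1,0.1,2.6,0,0,0],
  [-0.1,0.1,3.2,0,0,0],
  [-0.1,0.1,4,0,0,0],
  [-0.1,0.1,4.8,0,0,0],
  [-0.1,0.1,5.5,0,0,0],
  [-0.1,0.1,6,0,0,0],
  [-0.1,0.1,6,0,0,0],
  [-0.1,0.1,6,0,0,0],
])

```text
t: 14.42
eef_pos: [502.8, -206.8, 289.2]
tcp_rot: [-3.141, -0.0, 1.134]
ft_force: [-0.3, 0.1, -1.1]
opening: 0.424
```

Emit:
arm_command([
  [0.1,0,0.1,0,0,0],
  [0.1,0,0.2,0,0,0],
  [0.1,0,0.2,0,0,0],
  [0.1,0,0.2,0,0,0],
])

```text
t: 14.75
eef_pos: [503.2, -205.9, 287.7]
tcp_rot: [3.141, -0.0, 1.134]
ft_force: [-0.4, 0.5, -0.0]
opening: 0.427
```

Emit:
arm_command([
  [0,0,0,0,0,0],
  [0,0,0,0,0,0],
  [0,0,0,0,0,0],
  [0,0,0,0,0,0],
  [0,0,0,0,0,0],
], jaw=6.5)

```text
t: 15.17
eef_pos: [503.2, -205.9, 287.5]
tcp_rot: [3.142, -0.0, 1.134]
ft_force: [0.4, -0.6, 0.2]
opening: 0.67
```

Emit:
arm_command([
  [0,0,-2,0,0,0],
  [0,0,-4.5,0,0,0],
  [0,0,-7,0,0,0],
  [0,0,-7,0,0,0],
  [0,0,-7,0,0,0],
  [0,0,-7,0,0,0],
])

```text
t: 15.67
eef_pos: [503.0, -205.8, 357.0]
tcp_rot: [-3.141, -0.0, 1.134]
ft_force: [-0.4, 0.1, -0.4]
opening: 0.683
```

Run:
```python
from h import *
s=state();im,m=snap('wrist','w8.png');print(s['t'],s['eef_pos'],abs(s['qvel']).max())
print(proj(m,(502.7,-205.4,101)));go(s,(491,81,290))
i=im[140:300,220:420];cv2.imwrite('pics/w8c.png',cv2.resize(i,None,fx=3,fy=3,interpolation=2)[:,:,::-1])
```

```text
15.6667 [ 502.97769728 -205.77713071  357.02161291] 0.01429601967814686
(np.float64(319.8916494041055), np.float64(211.41525300245615))
tool cm [ 25.48 -13.21   6.71]
```

View pics/w8c.png

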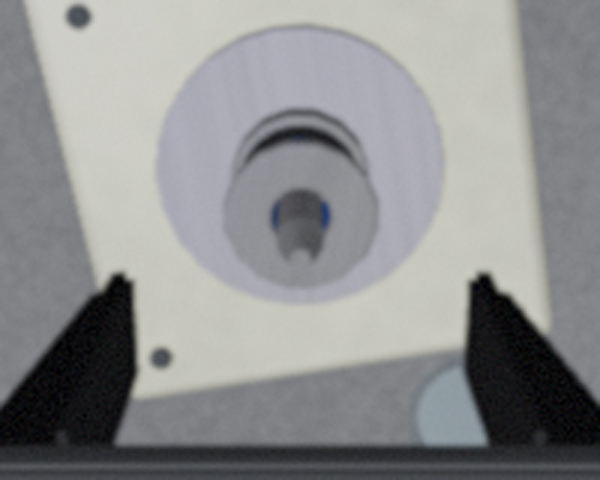

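The washer sits level on the spacer, centred at crop (301,213), which is image (320.3,211) against a prediction of (319.9,211.4). Now the collar.

Emit:
arm_command([
  [3.5,-1.8,0,0,0,0],
  [7,-3.6,0,0,0,0],
  [10.5,-5.4,1,0,0,0],
  [14,-7.2,2,0,0,0],
  [17.5,-9,3.5,0,0,0],
  [21,-10.8,5,0,0,0],
  [24,-12.4,6,0,0,0],
  [25.5,-13.2,6.7,0,0,0],
  [25.5,-13.2,6.7,0,0,0],
  [25.5,-13.2,6.7,0,0,0],
  [25.5,-13.2,6.7,0,0,0],
  [25.5,-13.2,6.7,0,0,0],
])

```text
t: 16.72
eef_pos: [491.7, 80.0, 290.6]
tcp_rot: [3.141, -0.0, 1.133]
ft_force: [-0.8, -0.6, 0.1]
opening: 0.681
```

Emit:
arm_command([
  [0,0,0,0,0,0],
  [0,0,0,0,0,0],
  [0,0,0,0,0,0],
])

```text
t: 16.97
eef_pos: [491.5, 80.4, 290.7]
tcp_rot: [3.141, -0.0, 1.133]
ft_force: [-1.1, -0.2, -0.3]
opening: 0.684
```

Run:
```python
from h import *
s=state();im,m=snap('wrist','w9.png');print(s['t'],s['eef_pos'],abs(s['qvel']).max())
g=proj(m,(491,81,21));print(g)
c=circ(im,m,'red',g,21,35); go(s,(*c,196))
```

```text
16.9667 [491.53459457  80.39352623 290.73080837] 0.007653939813709289
(np.float64(319.95761241567976), np.float64(205.60791721624295))
red px [322.3 202.9] xy [490.   83.7] diam [34.3 34.9]
tool cm [ 0.23 -0.28  9.47]
```

The collar measures (490.0, 83.7), in agreement with the top view's (490.4, 83.3), and 35 mm across. Grasping it.

Emit:
arm_command([
  [0.2,-0.3,3,0,0,0],
  [0.2,-0.3,6,0,0,0],
  [0.2,-0.3,8,0,0,0],
  [0.2,-0.3,9.2,0,0,0],
  [0.2,-0.3,9.4,0,0,0],
  [0.2,-0.3,9.4,0,0,0],
  [0.2,-0.3,9.4,0,0,0],
])

```text
t: 17.6
eef_pos: [489.8, 84.0, 197.1]
tcp_rot: [3.141, -0.0, 1.134]
ft_force: [-0.3, -0.8, 0.4]
opening: 0.683
```

Emit:
arm_command([
  [0,0,0,0,0,0],
  [0,0,0,0,0,0],
  [0,0,0,0,0,0],
  [0,0,0,0,0,0],
  [0,0,0,0,0,0],
  [0,0,0,0,0,0],
], jaw=2.5)

```text
t: 18.1
eef_pos: [489.6, 84.1, 196.8]
tcp_rot: [3.141, -0.0, 1.134]
ft_force: [-0.1, 0.8, 4.3]
opening: 0.378
```

Emit:
arm_command([
  [0,0,-2,0,0,0],
  [0,0,-5,0,0,0],
  [-1,0.5,-8.5,0,0,0],
  [-4,2,-11.5,0,0,0],
  [-7.5,4,-14,0,0,0],
  [-11,5.8,-15.5,0,0,0],
  [-14.5,7.6,-15.5,0,0,0],
  [-18,9.4,-15.5,0,0,0],
  [-21.5,11.2,-15.5,0,0,0],
  [-24.5,12.8,-15.5,0,0,0],
  [-25.7,13.4,-15.5,0,0,0],
  [-25.7,13.4,-15.5,0,0,0],
])

```text
t: 19.1
eef_pos: [502.1, -208.1, 351.2]
tcp_rot: [3.142, 0.0, 1.131]
ft_force: [-0.5, 1.4, -1.2]
opening: 0.379
```

Emit:
arm_command([
  [0,0,0,0,0,0],
  [0,0,0,0,0,0],
  [0,0,0,0,0,0],
  [0,0,0,0,0,0],
  [0,0,0,0,0,0],
  [0,0,0,0,0,0],
  [0,0,0,0,0,0],
])

```text
t: 19.68
eef_pos: [502.4, -205.1, 351.6]
tcp_rot: [3.142, -0.0, 1.135]
ft_force: [0.2, -0.8, -0.2]
opening: 0.375
```

Run:
```python
from h import *
s=state();im,m=snap('wrist','w10.png');print(s['t'],s['eef_pos'],abs(s['qvel']).max(),s['opening'],s['ft_force'])
go(s,(502.5,-205.2,193.8+101))
z=s['eef_pos'][2]-175.8;g=proj(m,(*s['eef_pos'][:2],z));print(g)
circ(im,m,'red',g,z,45)
```

```text
19.6833 [ 502.35915855 -205.08273444  351.5595021 ] 0.0048914199668033944 0.3745684962773822 [ 0.23654887 -0.84329925 -0.16412461]
tool cm [-0.01  0.02  5.68]
(np.float64(319.46623340671886), np.float64(258.09995101389114))
red px [319.4 258.2] xy [ 502.9 -205.2] diam [34.  34.5]
```

The held collar measures (502.9, -205.2) against the shaft at (502.8, -205.5). Descending straight down.

Emit:
arm_command([
  [0,0,0.5,0,0,0],
  [0,0,1,0,0,0],
  [0,0,1.5,0,0,0],
  [0,0,2,0,0,0],
  [0,0,2.6,0,0,0],
  [0,0,3.2,0,0,0],
  [0,0,4,0,0,0],
  [0,0,4.8,0,0,0],
  [0,0,5.2,0,0,0],
  [0,0,5.4,0,0,0],
  [0,0,5.4,0,0,0],
  [0,0,5.4,0,0,0],
])

```text
t: 20.73
eef_pos: [502.4, -205.5, 297.6]
tcp_rot: [3.142, -0.0, 1.134]
ft_force: [0.5, -0.0, -0.6]
opening: 0.378
```

Emit:
arm_command([
  [0,0,0.1,0,0,0],
  [0,0,0.2,0,0,0],
  [0,0,0.25,0,0,0],
  [0,0,0.25,0,0,0],
  [0,0,0.25,0,0,0],
])

```text
t: 21.15
eef_pos: [502.3, -205.5, 295.1]
tcp_rot: [3.141, -0.0, 1.134]
ft_force: [0.7, 0.6, -0.2]
opening: 0.378
```

Emit:
arm_command([
  [0,0,0,0,0,0],
  [0,0,0,0,0,0],
  [0,0,0,0,0,0],
  [0,0,0,0,0,0],
  [0,0,0,0,0,0],
], jaw=6.0)

```text
t: 21.57
eef_pos: [502.3, -205.5, 295.0]
tcp_rot: [3.141, -0.0, 1.134]
ft_force: [0.5, -0.5, -0.8]
opening: 0.617
```

Emit:
arm_command([
  [0,0,-2,0,0,0],
  [0,0,-4.5,0,0,0],
  [0,0,-8,0,0,0],
  [3.5,-2,-8,0,0,0],
  [7,-4,-8,0,0,0],
  [10,-6,-8,0,0,0],
  [12,-8,-8,0,0,0],
  [12,-8,-8,0,0,0],
  [12,-8,-8,0,0,0],
  [12,-8,-8,0,0,0],
  [12,-8,-8,0,0,0],
  [12,-8,-8,0,0,0],
])

```text
t: 22.57
eef_pos: [480.9, -63.8, 374.9]
tcp_rot: [3.142, -0.0, 1.133]
ft_force: [0.4, 0.4, -0.3]
opening: 0.631
```

Run:
```python
from h import *
s=state();im,m=snap('side','s2.png');print(s['t'],s['eef_pos'])
for z in(70,95,101,119,132): print(z,np.round(proj(m,(502.5,-205.5,z)),1))
i=im[210:340,240:430];cv2.imwrite('pics/s2c.png',cv2.resize(i,None,fx=4,fy=4,interpolation=2)[:,:,::-1])
```

```text
22.5667 [480.86964632 -63.84856409 374.89169438]
70 [313.2 277.7]
95 [313.2 265.7]
101 [313.2 262.8]
119 [313.3 253.9]
132 [313.3 247.3]
```

View pics/s2c.png

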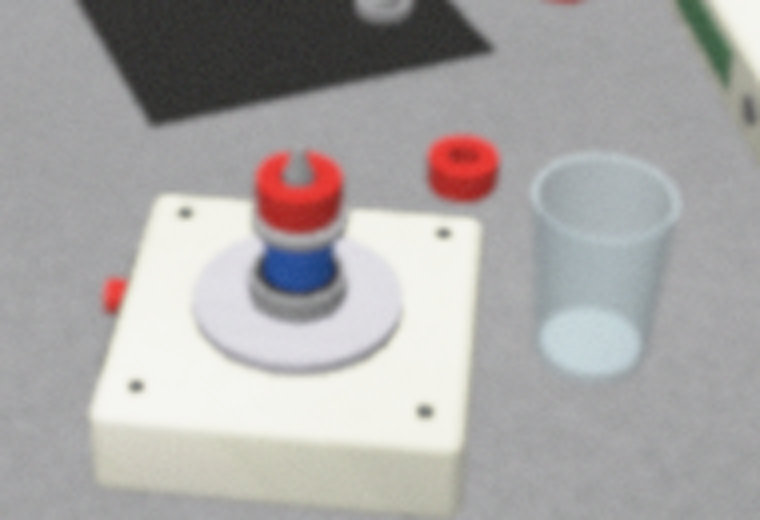

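The side view shows the stack closed up and level: blue spacer, steel washer, red collar, with the shaft tip at (300,155) above it and the beaker standing as before. The arm is clear, so I'm handing in.

```bash
python3 -c "
from cell import job_done
print(job_done())"
```

```text
the job is handed in; nothing more can be done
None
```

The blue spacer, steel washer and red collar are on the shaft in that order. I handed the job in at about 22.6 s of the 69 s allowed. The handover gives no verdict, so success rests on my own checks below.

- **Choice of collar:** I took the red ring on the mat, about 497 mm from the base. The other red rings were farther away, and the red spot by the drive was a button on its side wall.
- **Spacer and washer:** wrist pictures after each release showed them level and centred to about 1 mm.
- **Collar:** just before the descent it measured within about 0.4 mm of the shaft's axis.
- **Final side view:** the stack looks closed up with no gaps, the shaft tip stands above the collar, the beaker has not visibly moved and the gripper is well clear. I checked this by eye and did not measure the seated heights from the picture.
- **Forces:** the readings stayed below about 5 N at the end of every move.

**Failed or disagreeing checks:**
- The flange colour mask failed. I used the bearing ring (seen twice) and the shaft tip instead, which agreed within about 0.5 mm.
- The early spacer estimate, taken while the arm was still moving, was about 2.5 mm off. I measured it again after the arm settled.
- During the washer's descent the tool was about 1.5 mm off in y. I moved it back 1 mm before letting go.

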